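# Hang a sample bottle in the slotted rack and lock it in for sea

### The job

Hang the collared sample bottle in the steel rack: bring its neck in through the mouth of the rack's slot, along it and round the corner into the blind end, and let go so that it hangs there straight by its collar. Then wind the handwheel clockwise all the way until the locking bar is fully home behind the bottle. Keep the bottle upright throughout and leave the other loose things on the bench where they are.

Things in the scene. Friction and masses are not known exactly. Their poses are not given: they have to be found in the camera images.
- bottle: sample bottle: milky white, round, tall, with a grey cap over a wide flat collar; closed, about 0.25 kg. Origin at the centre of its underside, z up. Body 64 mm diameter to 98 mm, shoulder to 113, neck 28 mm diameter from 113 to 138, collar 50 mm diameter from 138 to 143, cap 42 mm diameter from 143 to 177 (grip it from above). Starts standing on the bench to the robot's right
- rack: fixed steel rack: 5 mm plate, 190 (x) by 240 (y) mm, top face 160 mm high, on four corner legs. Origin on the bench, yaw within 0.25 rad. L-shaped slot 36 mm wide: from a flared mouth in its -y edge along +y on x = 0, then square towards the robot (-x), ending blind at x = -78. Under it there is room for the bottle. A green housing 22 mm high at the +y end carries bar and handwheel
- slot_mouth (a point): on the slot's centre line at the open edge of the plate, at the height of its top face (rack frame 0, -75, 160 mm)
- slot_corner (a point): on the centre lines at the slot's corner, at the plate's top face (rack frame 0, 20, 160 mm)
- slot_pocket (a point): where the bottle's axis belongs in the blind end, at the plate's top face (rack frame -60, 20, 160 mm); the collar's underside rests at this height
- bar_tip (a point): round front tip, at mid height, of the locking bar: steel, 18 mm wide, 12 mm high, lying on the plate; slides along the rack's -y across the slot's side branch behind the collar, 10 mm per radian of the handwheel
- handwheel (a joint): handwheel angle in rad, growing clockwise seen from above; starts between 0 and 0.9; 0 = bar fully back, 5.0 = bar fully home at its stop (50 mm travel). Upright axis; spoked wheel 100 mm diameter, its top 42 mm above the plate (crank foot 44); turns lightly and stays where it is left
- wheel_axis (a point): on the handwheel's axis at the height of the middle of the crank grip, 226 mm above the bench (rack frame 30, 115, 226 mm)
- crank_grip (a point): middle of the handwheel's upright crank grip: black cylinder, 16 mm diameter, spinning freely on its pin, from 44 to 82 mm above the plate, 41 mm from the wheel's axis. It can be taken from above and led round in a circle
- jar: squat wide white jar with a screw lid, 72 mm diameter, 115 mm tall, no collar; a bystander, origin at its underside
- tin: pale can with a broad blue band, 68 mm diameter, 100 mm tall; a bystander, origin at its underside
- cup: small white plastic cup, 60 mm across the rim, 55 mm tall; a bystander, origin at its underside
- wrench: steel wrench lying flat; a bystander, origin at its underside
- hammer: hammer lying flat; a bystander, origin at its underside
- fitting: stepped brass pipe fitting, 44 mm foot, 45 mm tall; a bystander, origin at its underside
- strip_jar: tiny white jar, 32 mm diameter, 60 mm tall; a bystander, origin at its underside
- socket: steel socket, 28 mm diameter, 50 mm tall; a bystander, origin at its underside
Not all that is in view belongs to the job. What is shaped like the bottle but blue or yellow is not meant.

How it is judged (in metres and radians):
On the way, in this order (a step that is already met when the one before it is completed fails the run):
1. the bottle hangs by its collar, released, in the blind end of the slot (x of bottle in the frame of rack between -0.072 and -0.052 m and y of bottle in the frame of rack between 0.01 and 0.03 m and z of bottle in the frame of rack between 0.018 and 0.026 m and angle between bottle's own z axis and vertical below 0.1 rad and linear speed of bottle below 0.03 m/s and contact force between the fingers and bottle below 0.2 N), for 0.2 s.
2. the handwheel has been wound until the locking bar is home behind the bottle (x of bottle in the frame of rack between -0.072 and -0.052 m and y of bottle in the frame of rack between 0.01 and 0.03 m and z of bottle in the frame of rack between 0.018 and 0.026 m and angle between bottle's own z axis and vertical below 0.1 rad and linear speed of bottle below 0.03 m/s and value of joint handwheel above 4.7 rad), for 0.2 s.
At the end, for the whole second after the job is handed in: The bottle hangs at rest by its collar, within 0.1 rad of upright and 4 mm in height, in the blind end of the slot (at most 8 mm short of the pocket point, 10 mm across it), and the handwheel is past 4.7 rad: the bar within 3 mm of home (all of step 2); the robot touches nothing.
It fails at once if the bottle is tipped over (more than 0.5 rad) (angle between bottle's own z axis and vertical above 0.5 rad).
It fails at once if a bystander is moved by more than 40 mm (distance of any of jar, tin, cup, wrench, hammer, fitting, strip_jar, socket from where it was at the start of the episode above 0.04 m).
It fails at once if the jar or the tin is knocked over (angle between any of jar, tin's own z axis and vertical above 0.5 rad).
It also fails if it takes over 59 s, if anything falls off the work surface, if the arm or the gripper's body presses on something with over 40 N, if the wrist force passes 120 N, or if a joint passes its speed limit or range.

### The arm

A 6-joint arm with a two-finger parallel gripper is mounted at the origin on the work surface. World frame = base frame: x ahead of the robot, y to its left, z up, the work surface at z = 0. Lengths are in m, angles in degrees, forces in N, time in s.
With the tool pointing down it reaches from about 0.375 to 0.9 m from the base axis. Payload 3.1 kg.
Tool frame: the origin (TCP) lies on the centre line of the jaws, within the pads' length; the fingertips stand 14 mm ahead of it and the grasp point (between the pads) lies 5 mm behind it (ctrl.tip_extent is the z of the fingertips in the tool frame, in m); z points along the fingers, y is the line along which they close (so a half turn about z gives the same grasp; the last joint's range is limited). The gripper opens to 85 mm and grips with 20 to 120 N. Pads are 22 mm wide; open, the fingers measure 114 mm over their backs; the gripper's body (76 mm by 85 mm) begins 54 mm behind the grasp point. The pads swing forward as they close: fully open they stand 13 mm farther back than shut.
Start: joints at [55.548, 30.224, 82.088, -0, 67.689, -10.227], TCP at [0.256, 0.57, 0.245] pointing down, gripper open.
Joint ranges: [-176.69, 176.69], [-43.24, 126.21], [12.49, 139.97], [-82, 262], [0, 151.66], [-163.58, 163.58]. Speed limits (degrees/s): [159.86, 159.86, 180, 180, 180, 180].

### API

Orientations are given as [roll, pitch, yaw] about the fixed x, y, z axes, in that order (R = Rz(yaw) Ry(pitch) Rx(roll)).
In Python, from bench import ctrl gives the robot as it stands.
- The arm moves only by the shell command python3 -m pendant 'ROWS' [FORCE]. ROWS is JSON, a list of rows, each a list of 3 entries, a list of its own where there are three numbers: the shift along the world's x, y, z in cm, then the turn about the world's z in rad, then the closure, from -1 (fully open) to 1 (shut). In form: [[[x, y, z], spin, fingers], ...]. A call has 1 to 20 rows; each row shifts and turns the commanded pose from where the row before left it; what a row does not reach is not made up. A row lasts 1/10 s, in which the tool goes at most 50 mm and 8.59 degrees, less where a joint would pass 70% of its speed; a pose out of reach is approached as far as the arm can. A call with a gripper value outside its range is refused whole. The fingers move at their own pace and stop on an object; FORCE is the grip in N (left out, the last holds). Time passes only in rows, so rows that do not move let the fingers close. It gives the time, the measured TCP pose, the force, the opening and the grip force at its end, in the units of the state.
- ctrl.observe(): the state, without advancing time (a new reading comes with each control period).
- ctrl.snapshot(name): name is "scene" or "top"; returns a dict with "img" (480x640x3 uint8, red, green, blue), "depth" (480x640 float32, m along the optical axis (not along the pixel's ray), 0 where there is no reading), "camera_matrix" (3x3 intrinsics, pixels), "k1" (the pictures are not rectified: a ray, as slopes to the right and down, at radius r is drawn at 1 + k1 r^2 times it, then the intrinsics apply), "R" (3x3) and "t" (3): a world point X has camera coordinates R X + t. Camera axes: x right, y down, z forward; pixel columns grow to the right and rows downward; lengths in m; the calibration is good to about 2 mm. A picture is of the moment at which its call begins.
- ctrl.finish_job(): hands the job in; it is judged then, once.
Trained networks look in a picture, given as the dict that the camera call returned (one of the last four; its "shot" number tells which), for a name from the list of things; names that differ only in an ending like _2 or _b are one class to them, and where a whole thing is asked for, a point or a joint stands for the part that bears it (a point fixed in the world has none). Each returns a list of dicts, best first, with "conf" (0 to 1); they miss things now and then, are a little off and sometimes report something else, mostly with a low value. They report only what shows in the picture. A call takes as long as a camera call. They do not tell look-alikes from the thing itself.
- ctrl.boxes_of(query, picture): "bbox" ([left, top, right, bottom] in pixels, round what is visible of it).
- ctrl.pinpoint(query, picture): "uv" ([column, row] in pixels: a listed point, or the origin of a listed thing).
The state is a dict: "time": time; "qpos": joint angles; "joint_velocities": joint speeds; "joint_efforts": joint torques, N m; "eef_pos": TCP position; "ee_rot": TCP orientation; "ft_force": force on the tool from outside, world axes, zero at the start; "moment": the same for the moment, N m; "width": finger opening in m; "finger_force": force on a finger pad.
Only numpy, scipy, OpenCV 4.12 (cv2) and the standard library are available. Lean on these libraries where they do the work, as an engineer would, in place of code of your own. Each camera call takes 0.05 s, during which the arm holds its last target. There are 200 camera calls.

## Working session

There is one attempt and no reset: what is moved stays moved. The work goes in short steps, Python scripts to look and compute and a shell command to move; the robot and the scene stay as the last step left them, time stands still between calls to the robot, and variables do not carry over. Pictures are saved under pics/ and viewed, at most 10 in all, crops included, and the job is handed in when it is done.

```bash
mkdir -p pics; ls; cat > h.py <<'E'
import numpy as np, cv2
from bench import ctrl
def ray(p,uv):
    K=p["camera_matrix"];a=np.array([(uv[0]-K[0,2])/K[0,0],(uv[1]-K[1,2])/K[1,1]]);s=a.copy()
    for _ in range(20): s=a/(1+p["k1"]*(s@s))
    R=np.array(p["R"]);return -R.T@p["t"], R.T@np.array([s[0],s[1],1.])
def atz(p,uv,z):
    o,d=ray(p,uv);return o+d*(z-o[2])/d[2]
def dep(p,uv,w=2):
    u,v=int(round(uv[0])),int(round(uv[1]));D=p["depth"][max(v-w,0):v+w+1,max(u-w,0):u+w+1];D=D[D>0]
    o,d=ray(p,uv);return o+d*np.median(D) if D.size else None
def tri(p1,a,p2,b):
    o1,d1=ray(p1,a);o2,d2=ray(p2,b);s=np.linalg.lstsq(np.c_[d1,-d2],o2-o1,rcond=None)[0]
    A=o1+s[0]*d1;B=o2+s[1]*d2;return (A+B)/2,np.linalg.norm(A-B)
def proj(p,X):
    c=np.array(p["R"])@X+p["t"];s=c[:2]/c[2];s=s*(1+p["k1"]*(s@s));K=p["camera_matrix"]
    return np.array([K[0,0]*s[0]+K[0,2],K[1,1]*s[1]+K[1,2]])
def save(p,n,box=None,k=1):
    im=p["img"]
    if box: im=im[box[1]:box[3],box[0]:box[2]]
    cv2.imwrite("pics/"+n,cv2.resize(im[:,:,::-1],None,fx=k,fy=k,interpolation=cv2.INTER_CUBIC))
E
python3 - <<'E'
from h import *
np.set_printoptions(precision=3,suppress=True)
S=ctrl.snapshot("scene");T=ctrl.snapshot("top");save(S,"s0.png");save(T,"t0.png")
for n in ["slot_mouth","slot_corner","slot_pocket","bar_tip","wheel_axis","crank_grip","bottle","jar","tin"]:
    a=ctrl.pinpoint(n,S)[:3];b=ctrl.pinpoint(n,T)[:3]
    print(n,[(np.round(x["uv"]),round(x["conf"],2)) for x in a],[(np.round(x["uv"]),round(x["conf"],2)) for x in b])
    if a and b: print("   ",*tri(S,a[0]["uv"],T,b[0]["uv"]))
for P in (S,T): print(ctrl.boxes_of("bottle",P), -np.array(P["R"]).T@P["t"])
E
```

```text
pics
slot_mouth [(array([316., 244.]), 0.78)] [(array([304., 212.]), 0.77), (array([350., 152.]), 0.66)]
    [0.593 0.035 0.155] 0.0051735688357586185
slot_corner [(array([359., 253.]), 0.92)] [(array([256., 221.]), 0.58)]
    [0.576 0.135 0.163] 0.0010519700088536116
slot_pocket [(array([368., 240.]), 0.55)] [(array([261., 254.]), 0.75)]
    [0.511 0.126 0.155] 0.002560298378109207
bar_tip [(array([225., 235.]), 0.3), (array([174., 267.]), 0.17)] [(array([239., 232.]), 0.73)]
    [0.654 0.043 0.237] 0.32166057283085653
wheel_axis [(array([397., 252.]), 0.65)] [(array([195., 206.]), 0.58)]
    [0.598 0.236 0.225] 0.01058718988502711
crank_grip [(array([384., 257.]), 0.7)] [(array([204., 185.]), 0.68), (array([243., 340.]), 0.21), (array([262., 166.]), 0.16)]
    [0.636 0.222 0.229] 0.0029208359017934746
bottle [(array([294., 252.]), 0.96), (array([199., 287.]), 0.74), (array([169., 244.]), 0.73)] [(array([401., 169.]), 0.89), (array([412., 211.]), 0.87), (array([367., 262.]), 0.6)]
    [ 0.64  -0.09   0.144] 0.16529293514389468
jar [(array([265., 237.]), 0.57)] []
tin [(array([223., 235.]), 0.63)] [(array([458., 248.]), 0.65)]
    [ 0.53  -0.321 -0.007] 0.00791067363664311
[{'bbox': [281.1, 193.6, 306.7, 263.8], 'conf': 0.89}, {'bbox': [150.7, 186.3, 187.4, 249.6], 'conf': 0.71}, {'bbox': [211.4, 204.5, 241.1, 271.0], 'conf': 0.69}, {'bbox': [182.4, 226.9, 216.0, 297.5], 'conf': 0.65}] [1.32  0.503 0.81 ]
[{'bbox': [388.3, 128.3, 426.3, 176.7], 'conf': 0.73}, {'bbox': [476.9, 165.5, 527.5, 209.6], 'conf': 0.72}, {'bbox': [353.4, 240.2, 388.6, 279.9], 'conf': 0.67}, {'bbox': [397.8, 180.4, 437.7, 222.7], 'conf': 0.57}] [0.372 0.006 1.028]
```

View pics/s0.png

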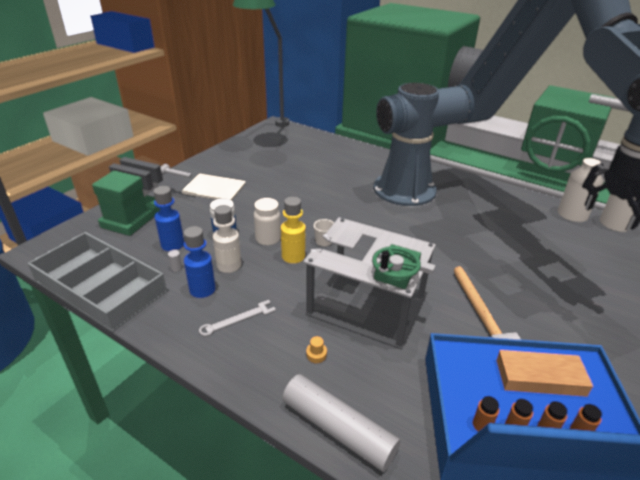

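View pics/t0.png

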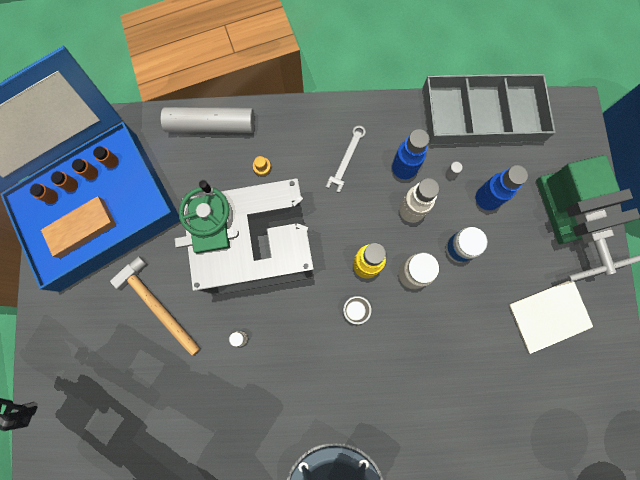

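Candidates: white bottle with grey cap, scene (227,240), top (418,200). Yellow bottle at scene (293,235), blue ones at (200,265) and (168,222), and the white jar (267,220, no collar). By the description I choose the white one and check it in a crop.

```bash
python3 - <<'E'
from h import *
from scipy.optimize import least_squares
np.set_printoptions(precision=4,suppress=True)
S=ctrl.snapshot("scene");T=ctrl.snapshot("top")
a=cv2.resize(S["img"][190:290,180:320],(560,400),interpolation=cv2.INTER_CUBIC);b=cv2.resize(T["img"][110:310,170:450],(784,560),interpolation=cv2.INTER_CUBIC)
cv2.imwrite("pics/c1.png",a[:,:,::-1]);cv2.imwrite("pics/c2.png",b[:,:,::-1])
def cloud(P):
    v,u=np.nonzero(P["depth"]>0);K=P["camera_matrix"]
    s=cv2.undistortPoints(np.c_[u,v].astype(float)[:,None],K,np.array([P["k1"],0,0,0.]))[:,0] 
    return (np.c_[s,np.ones(len(s))]*P["depth"][v,u][:,None]-P["t"])@np.array(P["R"]),u,v
for n,P in (("S",S),("T",T)):
    X,u,v=cloud(P)
    m=(X[:,2]>.13)&(X[:,2]<.2)&(abs(X[:,0]-.6)<.15)&(abs(X[:,1]-.11)<.16)
    m2=m&(X[:,2]>.15)&(X[:,2]<.17)
    print(n,"plate z",np.median(X[m2,2]),m2.sum(),cv2.minAreaRect(X[m2,:2].astype(np.float32)*1000))
    np.save(n+"plate.npy",X[m2])
    # bottle cap
    for lo,hi in ((.172,.19),(.15,.172),(.139,.147),(.02,.09)):
        m=(X[:,2]>lo)&(X[:,2]<hi)&(abs(X[:,0]-.53)<.1)&(abs(X[:,1]+.19)<.07)
        if m.sum()>3:
            # only whitish/grey
            c=P["img"][v[m],u[m]].astype(int);g=(c.max(1)-c.min(1))<40
            Q=X[m][g];print(" band",lo,len(Q),Q.mean(0),Q.min(0),Q.max(0))
E
```

```text
S plate z 0.15969020080741492 3663 ((555.9332885742188, 152.02377319335938), (196.58778381347656, 244.48399353027344), 7.76248025894165)
 band 0.172 72 [ 0.6214 -0.2153  0.1768] [ 0.6103 -0.2354  0.1732] [ 0.6298 -0.1947  0.1792]
 band 0.15 26 [ 0.623  -0.1977  0.1608] [ 0.6133 -0.202   0.1512] [ 0.6299 -0.1937  0.1719]
 band 0.139 21 [ 0.6202 -0.1968  0.1431] [ 0.6078 -0.2063  0.1397] [ 0.6291 -0.1909  0.1463]
 band 0.02 657 [ 0.5146 -0.1889  0.0573] [ 0.4548 -0.2371  0.0201] [ 0.6297 -0.1676  0.0899]
T plate z 0.1599761369185119 7141 ((553.245849609375, 154.5708770751953), (191.96949768066406, 244.75936889648438), 7.312476634979248)
 band 0.172 208 [ 0.6191 -0.2127  0.1765] [ 0.6061 -0.2326  0.1722] [ 0.63   -0.1922  0.1816]
 band 0.15 71 [ 0.6126 -0.2037  0.1611] [ 0.6051 -0.2284  0.1511] [ 0.6291 -0.1922  0.172 ]
 band 0.139 92 [ 0.6111 -0.2077  0.1428] [ 0.6013 -0.2369  0.1394] [ 0.6298 -0.188   0.1466]
 band 0.02 531 [ 0.526  -0.1878  0.0614] [ 0.4365 -0.2348  0.02  ] [ 0.6298 -0.1662  0.09  ]
```

View pics/c1.png

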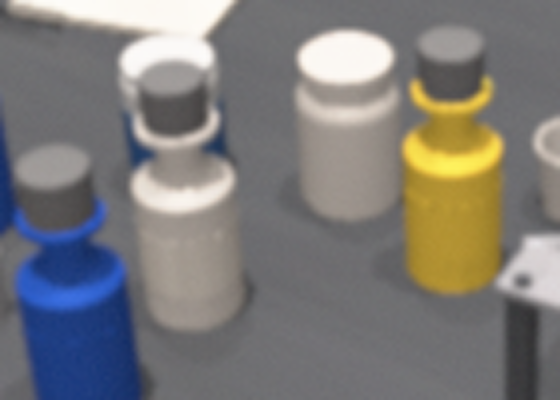

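View pics/c2.png

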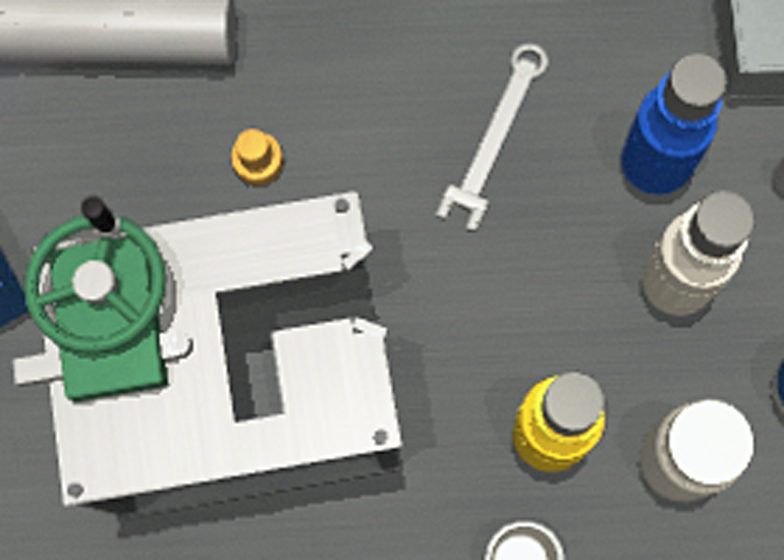

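The crop confirms it: the white bottle stands at c1 (180,200), grey cap, wide collar, in front of the tin. The rack shows in c2: mouth at about (360,290), corner (240,300), blind end (258,400), crank grip (97,212) on the wheel's far side, bar tip (185,347). Next I fit the rack and the cap precisely.

```bash
cat > fit.py <<'E'
from h import *
from scipy.optimize import minimize
np.set_printoptions(precision=4,suppress=True)
T=ctrl.snapshot("top");S=ctrl.snapshot("scene")
def ortho(P,z=.16):
    xs=np.arange(.42,.72,.001);ys=np.arange(-.02,.32,.001)
    X=np.stack(np.meshgrid(xs,ys,indexing="ij"),-1);uv=np.array([[proj(P,np.r_[q,z]) for q in r] for r in X])
    return cv2.remap(P["img"],uv[...,0].astype(np.float32),uv[...,1].astype(np.float32),cv2.INTER_LINEAR)
gx,gy=np.meshgrid(np.arange(-.095,.095,.002),np.arange(-.09,.062,.002))  # rack xy around slot
slot=((abs(gx)<.018)&(gy<.038))|((gx<=0)&(gx>-.078)&(abs(gy-.02)<.018))
use=(gx>-.105)&(gx<.06)&(gy>-.055)&~((gx>-.045)&(gx<-.01)&(gy>.036))  # skip flare and bar
for n,P in (("T",T),("S",S)):
    O=ortho(P);sat=O.max(2).astype(float)-O.min(2);b=cv2.GaussianBlur(((O.min(2)>150)&(sat<45)).astype(np.float32),(0,0),1)
    def f(q):
        c,s=np.cos(q[2]),np.sin(q[2]);x=q[0]+c*gx-s*gy;y=q[1]+s*gx+c*gy
        val=cv2.remap(b,((y+.02)*1000).astype(np.float32),((x-.42)*1000).astype(np.float32),cv2.INTER_LINEAR)
        return np.mean(((val-~slot)**2)[use])
    best=min((minimize(f,[.58+dx,.11+dy,w],method="Nelder-Mead",options=dict(initial_simplex=np.array([.58+dx,.11+dy,w])+np.array([[0,0,0],[.006,0,0],[0,.006,0],[0,0,.05]]))) for dx in (-.01,.01) for dy in (-.01,.01) for w in (.1,.17)),key=lambda r:r.fun)
    q=best.x;R=np.array([[np.cos(q[2]),-np.sin(q[2])],[np.sin(q[2]),np.cos(q[2])]])
    print(n,"rack",q,best.fun,*[(k,q[:2]+R@np.array(v)) for k,v in dict(mouth=(0,-.075),corner=(0,.02),pocket=(-.06,.02),wheel=(.03,.115)).items()])
for n,P in (("S",S),("T",T)):
    v,u=np.nonzero(P["depth"]>0)
    s=cv2.undistortPoints(np.c_[u,v].astype(float)[:,None],P["camera_matrix"],np.array([P["k1"],0,0,0.]))[:,0]
    X=(np.c_[s,np.ones(len(s))]*P["depth"][v,u][:,None]-P["t"])@np.array(P["R"])
    m=(X[:,2]>.168)&(X[:,2]<.185)&(np.hypot(X[:,0]-.625,X[:,1]+.213)<.035);Q=X[m].astype(np.float32)
    print(n,"cap",m.sum(),np.median(Q[:,2]),cv2.minEnclosingCircle(Q[Q[:,2]>.174][:,:2].copy()))
    m=(X[:,2]>.21)&(X[:,2]<.25)&(np.hypot(X[:,0]-.6,X[:,1]-.23)<.08);Q=X[m].astype(np.float32)
    print(n,"grip",m.sum(),Q.max(0),Q[Q[:,2]>.235].mean(0),cv2.minEnclosingCircle(Q[Q[:,2]>.235][:,:2].copy()))
    m=(X[:,2]>.196)&(X[:,2]<.21)&(np.hypot(X[:,0]-.6,X[:,1]-.23)<.08);Q=X[m].astype(np.float32)
    print(n,"wheel",m.sum(),cv2.minEnclosingCircle(Q[:,:2].copy()))
o=ctrl.observe();print(o["eef_pos"],o["ee_rot"],o["ft_force"],o["time"],ctrl.tip_extent,o["width"])
E
python3 fit.py
```

```text
T rack [0.5789 0.1157 0.1293] 0.00306408922187984 ('mouth', array([0.5886, 0.0413])) ('corner', array([0.5763, 0.1356])) ('pocket', array([0.5168, 0.1278])) ('wheel', array([0.5938, 0.2336]))
S rack [0.5822 0.1123 0.1096] 0.018226981163024902 ('mouth', array([0.5904, 0.0377])) ('corner', array([0.58  , 0.1322])) ('pocket', array([0.5203, 0.1256])) ('wheel', array([0.5994, 0.2299]))
S cap 171 0.17632674 ((0.6296951770782471, -0.2151017040014267), 0.02301252819597721)
S grip 131 [0.6454 0.2286 0.244 ] [0.638  0.2211 0.2404] ((0.6377980709075928, 0.22091412544250488), 0.007223954424262047)
S wheel 693 ((0.5978965759277344, 0.23057003319263458), 0.04998456686735153)
T cap 347 0.1764576 ((0.6259043216705322, -0.21326938271522522), 0.02144305408000946)
T grip 106 [0.6406 0.2297 0.2442] [0.6329 0.2218 0.2412] ((0.6336597204208374, 0.2222939282655716), 0.00805708672851324)
T wheel 986 ((0.5936474800109863, 0.2333911955356598), 0.050429459661245346)
[0.2564 0.57   0.2453] [-179.9994   -0.0011  155.7742] [-0.3144  0.4278 -0.5277] 1.3 0.014 0.08507689576339927
```

The white bottle's cap is at about (0.628, -0.214) and 177 mm high, as it should be. The plate is at 160 mm and the rack yaw is about 0.128. The two cameras differ by 3–4 mm, so I average them. Moving now.

```bash
python3 -m pendant '[[[1.86,-3.92,0.3],-0.051,-0.46],[[1.86,-3.92,0.3],-0.051,-0.46],[[1.86,-3.92,0.3],-0.051,-0.46],[[1.86,-3.92,0.3],-0.051,-0.46],[[1.86,-3.92,0.3],-0.051,-0.46],[[1.86,-3.92,0.3],-0.051,-0.46],[[1.86,-3.92,0.3],-0.051,-0.46],[[1.86,-3.92,0.3],-0.051,-0.46],[[1.86,-3.92,0.3],-0.051,-0.46],[[1.86,-3.92,0.3],-0.051,-0.46],[[1.86,-3.92,0.3],-0.051,-0.46],[[1.86,-3.92,0.3],-0.051,-0.46],[[1.86,-3.92,0.3],-0.051,-0.46],[[1.86,-3.92,0.3],-0.051,-0.46],[[1.86,-3.92,0.3],-0.051,-0.46],[[1.86,-3.92,0.3],-0.051,-0.46],[[1.86,-3.92,0.3],-0.051,-0.46],[[1.86,-3.92,0.3],-0.051,-0.46],[[1.86,-3.92,0.3],-0.051,-0.46],[[1.86,-3.92,0.3],-0.051,-0.46]]'
```

```text
time: 3.3
eef_pos: [0.6289, -0.2158, 0.3054]
ee_rot: [180.0, -0.0, 97.2]
ft_force: [0.5, 0.4, -0.2]
width: 0.0624
finger_force: 0.0
```

```bash
python3 -m pendant '[[[0,0.1,-2.2],0,-0.46],[[0,0,-2.4],0,-0.46],[[0,0,-2.4],0,-0.46],[[0,0,-2.4],0,-0.46],[[0,0,-2.2],0,-0.46],[[0,0,-1.6],0,-0.46],[[0,0,-0.7],0,-0.46],[[0,0,0],0,-0.46]]' 30; python3 - <<'E'
from h import *
for c in ("scene","top"):
    P=ctrl.snapshot(c);globals()[c]=P
a=cv2.resize(scene["img"][150:300,140:320],(540,450),interpolation=cv2.INTER_CUBIC)
cv2.imwrite("pics/d1.png",a[:,:,::-1])
E
```

```text
time: 4.1
eef_pos: [0.6279, -0.2128, 0.1652]
ee_rot: [-179.9, -0.1, 97.3]
ft_force: [-0.6, 0.4, -0.5]
width: 0.0624
finger_force: 0.0
```

View pics/d1.png

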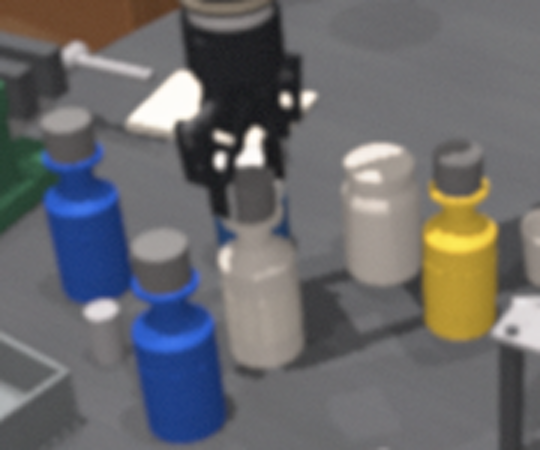

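The white bottle's cap, at d1 (253,195), is between the fingers and the bottle still stands. Closing.

```bash
python3 -m pendant '[[[0,0,0],0,0.3],[[0,0,0],0,0.3],[[0,0,0],0,0.3],[[0,0,0],0,0.3],[[0,0,0],0,0.3]]' 40; python3 -m pendant '[[[0,0,0.5],0,0.3],[[0,0,1],0,0.3],[[0,0,1.5],0,0.3],[[0,0,0],0,0.3]]'
```

```text
time: 4.7
eef_pos: [0.629, -0.2135, 0.1678]
ee_rot: [179.9, 0.1, 97.3]
ft_force: [-1.8, -1.2, 5.9]
width: 0.0407
finger_force: 40.8
time: 5.1
eef_pos: [0.63, -0.2138, 0.1992]
ee_rot: [179.7, 0.2, 97.3]
ft_force: [1.1, -0.9, -1.5]
width: 0.0405
finger_force: 40.8
```

```bash
python3 -m pendant '[[[-0.2,1.2,0],0,0.3],[[-0.4,2.4,0],0,0.3],[[-0.4,2.4,0],0,0.3],[[-0.4,2.4,0],0,0.3],[[-0.4,2.4,0],0,0.3],[[-0.4,2.4,0],0,0.3],[[-0.4,2.4,0],0,0.3],[[-0.4,2.4,0],0,0.3],[[-0.2,1.2,0],0,0.3],[[0,0,0],0,0.3],[[0,0,0],0,0.3]]'; python3 - <<'E'
from h import *
np.set_printoptions(precision=4,suppress=True)
S=ctrl.snapshot("scene");T=ctrl.snapshot("top")
for n,P in (("S",S),("T",T)):
    v,u=np.nonzero(P["depth"]>0)
    s=cv2.undistortPoints(np.c_[u,v].astype(float)[:,None],P["camera_matrix"],np.array([P["k1"],0,0,0.]))[:,0]
    X=(np.c_[s,np.ones(len(s))]*P["depth"][v,u][:,None]-P["t"])@np.array(P["R"])
    m=(X[:,2]>.035)&(X[:,2]<.122)&(np.hypot(X[:,0]-.598,X[:,1]+.02)<.045);Q=X[m]
    if len(Q)>20:
        from scipy.optimize import least_squares
        r=least_squares(lambda c:np.hypot(Q[:,0]-c[0],Q[:,1]-c[1])-.032,[.598,-.02],loss="soft_l1",f_scale=.002);print(n,"body axis",r.x,len(Q),r.cost)
    m=(X[:,2]>.165)&(X[:,2]<.18)&(np.hypot(X[:,0]-.598,X[:,1]+.02)<.04);print(n,"collar top z",np.median(X[m,2]),m.sum())
    print(ctrl.pinpoint("bottle",P)[:3])
a=cv2.resize(S["img"][130:330,200:460],(780,600),interpolation=cv2.INTER_CUBIC);cv2.imwrite("pics/e1.png",a[:,:,::-1])
print(ctrl.observe()["eef_pos"])
E
```

```text
time: 6.2
eef_pos: [0.5966, -0.0213, 0.1963]
ee_rot: [180.0, 0.0, 97.4]
ft_force: [-0.5, -0.9, -2.3]
width: 0.0409
finger_force: 40.7
S body axis [ 0.5956 -0.0247] 665 0.0004968400062120504
S collar top z 0.171621572528176 128
[{'uv': [292.7, 276.7], 'conf': 0.87}, {'uv': [201.9, 288.5], 'conf': 0.8}, {'uv': [170.3, 245.2], 'conf': 0.67}]
T collar top z nan 0
[{'uv': [488.8, 198.2], 'conf': 0.84}, {'uv': [365.3, 261.3], 'conf': 0.82}, {'uv': [401.6, 167.2], 'conf': 0.67}]
[ 0.5967 -0.0222  0.1963]
  return _methods._mean(a, axis=axis, dtype=dtype,
  ret = ret.dtype.type(ret / rcount)
```

View pics/e1.png

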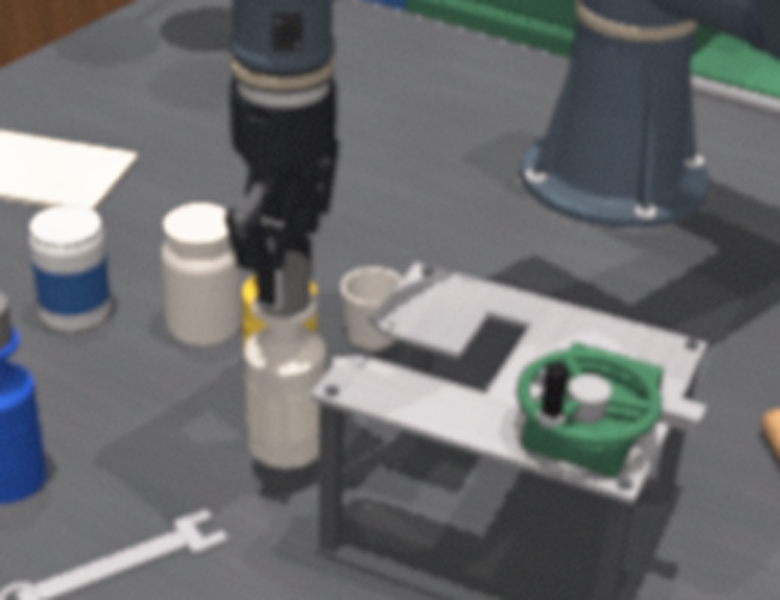

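The bottle hangs upright in the gripper at e1 (285,400), just short of the mouth flare at e1 (345,345). One quick check of its lateral offset before entering.

```bash
python3 - <<'E'
from h import *
np.set_printoptions(precision=4,suppress=True)
S=ctrl.snapshot("scene")
q=np.array([.5829,.1137]);w=.129;R=np.array([[np.cos(w),-np.sin(w)],[np.sin(w),np.cos(w)]])
b=ctrl.pinpoint("bottle",S)[0]["uv"];X=atz(S,b,.031);print("origin",X,R.T@(X[:2]-q))
# body silhouette: bright whitish pixels, mid line at several rows -> axis
im=S["img"].astype(int);m=(im.min(2)>115)&(im.max(2)-im.min(2)<45)
for v in range(240,284,4):
    r=np.nonzero(m[v,275:316])[0]+275
    if len(r)>5:
        c=(r.min()+r.max())/2;o,d=ray(S,(c,v));n=np.array([d[1],-d[0]])/np.hypot(d[0],d[1])
        # lateral position of bottle axis relative to the line of sight: solve rack x on line y=-.135
        A=np.c_[d[:2],-R[:,0]];k=np.linalg.solve(A,q+R@np.array([0,-.137])-o[:2]);print(v,r.min(),r.max(),"rack x if y=-.137:",k[1])
for name in ("slot_mouth","slot_corner","slot_pocket"):
    p=ctrl.pinpoint(name,S)
    if p: X=atz(S,p[0]["uv"],.16);print(name,R.T@(X[:2]-q),p[0]["conf"])
E
```

```text
origin [ 0.6834 -0.378   0.031 ] [ 0.0364 -0.5006]
240 275 299 rack x if y=-.137: 0.03263346593558623
244 281 307 rack x if y=-.137: 0.00022779343787979135
248 280 315 rack x if y=-.137: -0.01688457689767675
252 282 315 rack x if y=-.137: -0.021817157583575015
256 281 315 rack x if y=-.137: -0.019091012810318275
260 282 315 rack x if y=-.137: -0.021516040660447096
264 282 315 rack x if y=-.137: -0.02136260328138164
268 282 305 rack x if y=-.137: 0.004421540997416472
272 282 305 rack x if y=-.137: 0.004729772024126611
276 282 305 rack x if y=-.137: 0.005041842245326167
280 283 305 rack x if y=-.137: 0.0028100467538939187
slot_mouth [ 0.0047 -0.0755] 0.58
slot_corner [-0.0061  0.0134] 0.88
slot_pocket [-0.0585  0.0208] 0.89
```

```bash
python3 -m pendant '[[[0.1,0.5,0],0,0.3],[[-0.1,1,0],0,0.3],[[-0.13,1,0],0,0.3],[[-0.13,1,0],0,0.3],[[-0.13,1,0],0,0.3],[[-0.13,1,0],0,0.3],[[-0.13,1,0],0,0.3],[[0,0,0],0,0.3]]'; python3 -m pendant '[[[-0.13,1,0],0,0.3],[[-0.13,1,0],0,0.3],[[0,0,0],0,0.3]]'
```

```text
time: 7.45
eef_pos: [0.5894, 0.0456, 0.1963]
ee_rot: [-180.0, -0.0, 97.4]
ft_force: [0.3, 0.5, -1.6]
width: 0.0411
finger_force: 40.7
time: 7.75
eef_pos: [0.5868, 0.0653, 0.1962]
ee_rot: [-180.0, -0.0, 97.4]
ft_force: [0.5, -0.6, -2.9]
width: 0.0406
finger_force: 40.7
```

```bash
python3 -m pendant '[[[-0.13,1,0],0,0.3],[[-0.13,1,0],0,0.3],[[-0.13,1,0],0,0.3],[[0,0,0],0,0.3]]'; python3 - <<'E'
from h import *
S=ctrl.snapshot("scene")
a=cv2.resize(S["img"][180:330,260:460],(800,600),interpolation=cv2.INTER_CUBIC);cv2.imwrite("pics/f1.png",a[:,:,::-1])
E
```

```text
time: 8.15
eef_pos: [0.5829, 0.0956, 0.1963]
ee_rot: [-180.0, -0.0, 97.4]
ft_force: [-0.8, -0.1, -1.9]
width: 0.0407
finger_force: 40.6
```

View pics/f1.png

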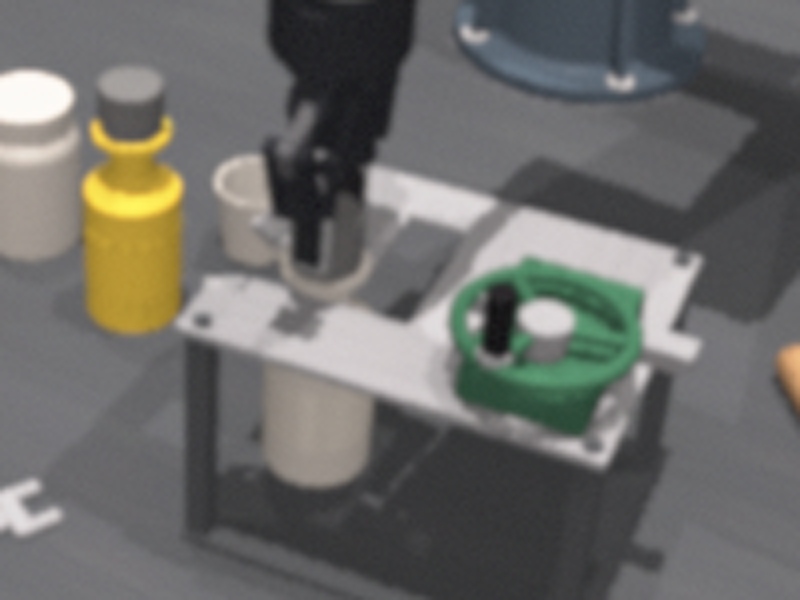

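The neck is in the slot: the collar sits above the plate at f1 (325,275) and the body hangs below at (320,430). On to the corner.

```bash
python3 -m pendant '[[[-0.13,1,0],0,0.3],[[-0.13,1,0],0,0.3],[[-0.13,1,0],0,0.3],[[-0.1,0.8,0],0,0.3],[[0,0,0],0,0.3],[[0,0,0],0,0.3]]'; python3 -m pendant '[[[-0.5,-0.06,0],0,0.3],[[-1,-0.13,0],0,0.3],[[-1,-0.13,0],0,0.3],[[0,0,0],0,0.3]]'
```

```text
time: 8.8
eef_pos: [0.5785, 0.1322, 0.1963]
ee_rot: [180.0, 0.0, 97.4]
ft_force: [0.8, 0.3, -1.7]
width: 0.041
finger_force: 40.6
time: 9.2
eef_pos: [0.5508, 0.1284, 0.196]
ee_rot: [-179.8, -0.0, 97.3]
ft_force: [-0.7, 0.3, -2.8]
width: 0.0409
finger_force: 40.8
```

```bash
python3 -m pendant '[[[-1,-0.1,0],0,0.3],[[-1,-0.06,0],0,0.3],[[-0.8,-0.05,0],0,0.3],[[-0.3,0,0],0,0.3],[[0,0,0],0,0.3],[[0,0,0],0,0.3]]'; python3 - <<'E'
from h import *
np.set_printoptions(precision=4,suppress=True)
o=ctrl.observe();w=.128;R=np.array([[np.cos(w),-np.sin(w)],[np.sin(w),np.cos(w)]]);print(R.T@(np.array(o["eef_pos"])[:2]-[.5808,.1143]),o["ft_force"])
E
```

```text
time: 9.8
eef_pos: [0.523, 0.1267, 0.1965]
ee_rot: [179.9, 0.0, 97.3]
ft_force: [0.1, -0.6, -1.8]
width: 0.0405
finger_force: 40.9
[-0.0558  0.0197] [ 0.1168 -0.5759 -1.7938]
```

```bash
python3 -m pendant '[[[-0.4,-0.05,0],0,0.3],[[0,0,0],0,0.3],[[0,0,0],0,0.3]]';python3 -m pendant '[[[-0.2,-0.03,0],0,0.3],[[0,0,0],0,0.3],[[0,0,0],0,0.3]]'
```

```text
time: 10.1
eef_pos: [0.5185, 0.1261, 0.1963]
ee_rot: [180.0, -0.0, 97.3]
ft_force: [0.3, -0.5, -1.1]
width: 0.0406
finger_force: 40.9
time: 10.4
eef_pos: [0.5165, 0.1258, 0.1963]
ee_rot: [180.0, -0.0, 97.3]
ft_force: [-0.1, 0.2, -1.6]
width: 0.0405
finger_force: 40.9
```

```bash
python3 -m pendant '[[[0,0,-0.3],0,0.3],[[0,0,-0.2],0,0.3],[[0,0,0],0,0.3]]';python3 -m pendant '[[[0,0,-0.1],0,0.3],[[0,0,-0.1],0,0.3],[[0,0,0],0,0.3]]';python3 -m pendant '[[[0,0,-0.1],0,0.3],[[0,0,0],0,0.3]]'
```

```text
time: 10.7
eef_pos: [0.5162, 0.1258, 0.1908]
ee_rot: [-179.9, -0.0, 97.3]
ft_force: [-0.1, 0.1, -2.0]
width: 0.0401
finger_force: 40.9
time: 11.0
eef_pos: [0.5166, 0.1259, 0.1897]
ee_rot: [180.0, 0.0, 97.3]
ft_force: [-1.3, -0.3, 1.9]
width: 0.0404
finger_force: 41.4
time: 11.2
eef_pos: [0.5166, 0.1259, 0.1896]
ee_rot: [180.0, 0.0, 97.3]
ft_force: [-3.2, -0.6, 8.8]
width: 0.0409
finger_force: 42.1
```

```bash
python3 -m pendant '[[[0,0,0.15],0,0.1],[[0,0,0],0,-0.1],[[0,0,0],0,-0.3],[[0,0,0],0,-0.46],[[0,0,0],0,-0.46],[[0,0,0.5],0,-0.46],[[0,0,1],0,-0.46],[[0,0,2],0,-0.46],[[0,0,2.5],0,-0.46],[[0,0,2.5],0,-0.46],[[0,0,2],0,-0.46]]'; python3 - <<'E'
from h import *
np.set_printoptions(precision=4,suppress=True)
S=ctrl.snapshot("scene")
P=S
v,u=np.nonzero(P["depth"]>0)
s=cv2.undistortPoints(np.c_[u,v].astype(float)[:,None],P["camera_matrix"],np.array([P["k1"],0,0,0.]))[:,0]
X=(np.c_[s,np.ones(len(s))]*P["depth"][v,u][:,None]-P["t"])@np.array(P["R"])
w=.128;R=np.array([[np.cos(w),-np.sin(w)],[np.sin(w),np.cos(w)]])
for lo,hi in ((.194,.206),(.19,.21)):
    m=(X[:,2]>lo)&(X[:,2]<hi)&(np.hypot(X[:,0]-.52,X[:,1]-.125)<.04);Q=X[m].astype(np.float32)
    c=cv2.minEnclosingCircle(Q[:,:2].copy());print(m.sum(),np.median(Q[:,2]),c,R.T@(np.array(c[0])-[.5829,.1137]))
a=cv2.resize(S["img"][180:330,260:460],(800,600),interpolation=cv2.INTER_CUBIC);cv2.imwrite("pics/g1.png",a[:,:,::-1])
E
```

```text
time: 12.3
eef_pos: [0.517, 0.1259, 0.2973]
ee_rot: [179.8, 0.0, 97.3]
ft_force: [-0.3, 0.5, -0.8]
width: 0.0622
finger_force: 0.0
180 0.19840956 ((0.5167974233627319, 0.12342091649770737), 0.022023705765604973) [-0.0643  0.0181]
207 0.19815515 ((0.5173068046569824, 0.12299738824367523), 0.02233339659869671) [-0.0639  0.0176]
```

View pics/g1.png

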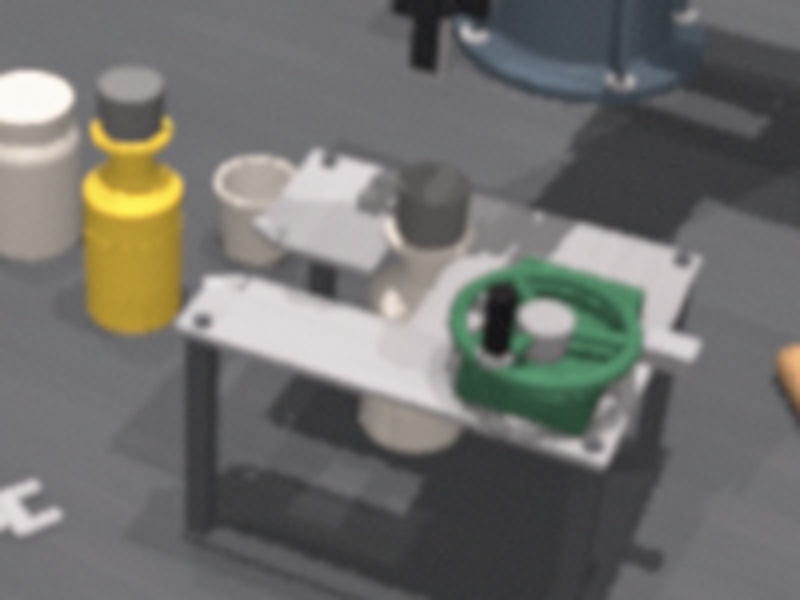

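The bottle hangs straight by its collar in the blind end (cap at g1 (435,205), cap top at 198 mm, as it should be). Now the crank, whose grip stands at g1 (500,315).

```bash
python3 -m pendant '[[[1.5,1.2,0],0,0.06],[[3,2.4,0],0,0.06],[[3,2.4,0],0,0.06],[[3,2.4,0],0,0.06],[[1.5,1.2,0],0,0.06],[[0,0,0],0,0.06],[[0,0,0],0,0.06]]'; python3 - <<'E'
from h import *
S=ctrl.snapshot("scene");a=cv2.resize(S["img"][180:330,300:500],(800,600),interpolation=cv2.INTER_CUBIC);cv2.imwrite("pics/h1.png",a[:,:,::-1])
o=ctrl.observe();print(o["eef_pos"],o["width"]);e=np.array(o["eef_pos"])
P=S;v,u=np.nonzero(P["depth"]>0)
s=cv2.undistortPoints(np.c_[u,v].astype(float)[:,None],P["camera_matrix"],np.array([P["k1"],0,0,0.]))[:,0]
X=(np.c_[s,np.ones(len(s))]*P["depth"][v,u][:,None]-P["t"])@np.array(P["R"])
m=(X[:,2]>.205)&(X[:,2]<.25)&(np.hypot(X[:,0]-.637,X[:,1]-.222)<.02);print(m.sum(),X[m].min(0),X[m].max(0))
m=(X[:,2]>.19)&(X[:,2]<.25)&(np.hypot(X[:,0]-.597,X[:,1]-.2325)<.012);print("hub",X[m].max(0))
E
```

```text
time: 13.05
eef_pos: [0.6358, 0.2218, 0.2943]
ee_rot: [-179.9, 0.0, 97.4]
ft_force: [-0.6, 0.1, 0.5]
width: 0.04
finger_force: 0.0
[0.635515   0.22137766 0.29453087] 0.04012812639135185
148 [0.62703474 0.2132206  0.20501173] [0.64471499 0.22869022 0.24310503]
hub [0.60877912 0.24422342 0.20391979]
```

View pics/h1.png

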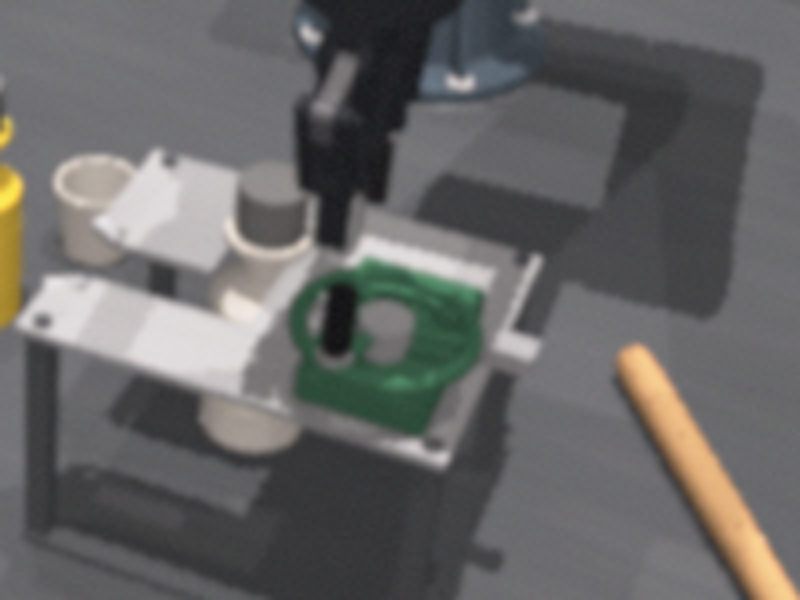

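The fingertips, at h1 (335,230), stand right above the crank grip at (340,315). Descending and closing.

```bash
python3 -m pendant '[[[0.1,0,-2],0,0.06],[[0,0,-2],0,0.06],[[0,0,-1.5],0,0.06],[[0,0,-1],0,0.06],[[0,0,0],0,0.06]]' 30; python3 -m pendant '[[[0,0,0],0,0.9],[[0,0,0],0,0.9],[[0,0,0],0,0.9],[[0,0,0],0,0.9],[[0,0,0],0,0.9]]' 30;  python3 - <<'E'
from h import *
e=np.array(ctrl.observe()["eef_pos"]);a=np.array([.597,.2325]);d=e[:2]-a;print(d,np.hypot(*d),np.arctan2(d[1],d[0]))
th0=np.arctan2(d[1],d[0]);t=th0-np.arange(0,5.01,.25);c=.041*100*np.c_[np.cos(t),np.sin(t)];print(np.round(np.diff(c,axis=0),2).tolist())
E
```

```text
time: 13.6
eef_pos: [0.636, 0.221, 0.2285]
ee_rot: [-179.8, 0.0, 97.3]
ft_force: [-0.3, 1.0, 0.8]
width: 0.0399
finger_force: 0.0
time: 14.1
eef_pos: [0.6364, 0.2221, 0.231]
ee_rot: [-179.9, -0.0, 97.4]
ft_force: [-5.0, 0.6, 5.6]
width: 0.0147
finger_force: 29.7
[ 0.03935031 -0.01040108] 0.040701707147151336 -0.2584103846673363
[[-0.38, -0.95], [-0.61, -0.82], [-0.79, -0.65], [-0.93, -0.43], [-1.0, -0.19], [-1.02, 0.06], [-0.97, 0.31], [-0.86, 0.55], [-0.7, 0.74], [-0.5, 0.89], [-0.26, 0.99], [-0.01, 1.02], [0.24, 0.99], [0.48, 0.9], [0.69, 0.75], [0.86, 0.56], [0.97, 0.33], [1.02, 0.08], [1.01, -0.17], [0.93, -0.42]]
```

```bash
python3 -m pendant '[[[-0.38,-0.95,0],0,0.9],[[-0.61,-0.82,0],0,0.9],[[-0.79,-0.65,0],0,0.9],[[-0.93,-0.43,0],0,0.9],[[0,0,0],0,0.9]]'; python3 -m pendant '[[[-1.0,-0.19,0],0,0.9],[[-1.02,0.06,0],0,0.9],[[-0.97,0.31,0],0,0.9],[[-0.86,0.55,0],0,0.9],[[0,0,0],0,0.9]]'
```

```text
time: 14.6
eef_pos: [0.6104, 0.1905, 0.231]
ee_rot: [179.9, 0.3, 97.3]
ft_force: [1.4, -5.3, 6.4]
width: 0.0148
finger_force: 29.9
time: 15.1
eef_pos: [0.5687, 0.198, 0.2309]
ee_rot: [-179.7, 0.3, 97.4]
ft_force: [-6.0, -5.3, 11.6]
width: 0.0151
finger_force: 30.5
```

```bash
python3 -m pendant '[[[-0.6,0.84,0],0,0.9],[[-0.4,0.95,0],0,0.9],[[-0.2,1.0,0],0,0.9],[[0,1.02,0],0,0.9],[[0,0,0],0,0.9]]'; python3 -m pendant '[[[0.24,0.99,0],0,0.9],[[0.48,0.9,0],0,0.9],[[0.69,0.75,0],0,0.9],[[0,0,0],0,0.9]]'; python3 - <<'E'
from h import *
T=ctrl.snapshot("top")
S=ctrl.snapshot("scene")
for P in(S,T):
  for n in("bar_tip",): print([(x["uv"],x["conf"]) for x in ctrl.pinpoint(n,P)[:2]])
  X=np.array
w=.128;R=np.array([[np.cos(w),-np.sin(w)],[np.sin(w),np.cos(w)]])
for P,q in((S,[.5829,.1137]),(T,[.5789,.1157])):
  p=ctrl.pinpoint("bar_tip",P)
  if p: print("rack",R.T@(atz(P,p[0]["uv"],.166)[:2]-q))
E
```

```text
time: 15.6
eef_pos: [0.5565, 0.2396, 0.2309]
ee_rot: [-179.7, -0.1, 97.4]
ft_force: [-6.3, 3.0, 10.7]
width: 0.0148
finger_force: 30.4
time: 16.0
eef_pos: [0.5755, 0.2644, 0.231]
ee_rot: [179.8, 0.1, 97.4]
ft_force: [2.1, -0.7, 6.9]
width: 0.0151
finger_force: 29.9
[]
[([258.1, 229.8], 0.84)]
rack [-0.02013656  0.01755061]
```

```bash
python3 -m pendant '[[[0.73,0.36,0],0,0.9],[[0.79,0.21,0],0,0.9],[[0,0,0],0,0.9]]'; python3 -m pendant '[[[0.82,0.05,0],0,0.9],[[0,0,0],0,0.9]]';  python3 -m pendant '[[[0.4,-0.04,0],0,0.9],[[0,0,0],0,0.9]]'
```

```text
time: 16.6
eef_pos: [0.5904, 0.2693, 0.231]
ee_rot: [179.9, 0.1, 97.3]
ft_force: [0.7, -1.7, 7.6]
width: 0.0149
finger_force: 30.0
time: 16.8
eef_pos: [0.5982, 0.2696, 0.231]
ee_rot: [179.9, 0.1, 97.3]
ft_force: [1.3, -3.3, 7.4]
width: 0.0149
finger_force: 30.0
time: 17.0
eef_pos: [0.6015, 0.2692, 0.231]
ee_rot: [180.0, 0.1, 97.3]
ft_force: [0.3, -2.5, 7.8]
width: 0.015
finger_force: 30.1
```

```bash
for i in 1; do python3 -m pendant '[[[0.4,-0.07,0],0,0.9],[[0,0,0],0,0.9]]';  python3 -m pendant '[[[0.4,-0.1,0],0,0.9],[[0,0,0],0,0.9]]'; done | grep -v -e width -e rot -e finger
```

```text
time: 17.2
eef_pos: [0.6023, 0.2691, 0.2309]
ft_force: [-6.9, -2.0, 10.8]
time: 17.4
eef_pos: [0.6026, 0.269, 0.2308]
ft_force: [-13.0, 0.4, 14.9]
```

The force rises and the motion stops after about 4.66 rad of turning, so this looks like the end stop. Relieve, release, and check.

```bash
python3 -m pendant '[[[-0.4,0.08,0],0,0.9],[[0,0,0],0,0.5],[[0,0,0],0,0.06],[[0,0,0],0,0.06],[[0,0,0],0,0.06],[[0,0,1],0,0.06],[[0,0,2],0,0.06],[[0,0,3],0,0.06],[[0,4,0],0,0.06],[[0,5,0],0,0.06],[[0,5,0],0,0.06],[[0,5,0],0,0.06],[[0,0,0],0,0.06]]'; python3 - <<'E'
from h import *
np.set_printoptions(precision=4,suppress=True)
T=ctrl.snapshot("top");S=ctrl.snapshot("scene")
w=.128;R=np.array([[np.cos(w),-np.sin(w)],[np.sin(w),np.cos(w)]])
p=ctrl.pinpoint("bar_tip",T);print(p[:1],"rack",R.T@(atz(T,p[0]["uv"],.166)[:2]-[.5789,.1157]) if p else None)
print("start tip",R.T@(atz(T,(239,232),.166)[:2]-[.5789,.1157]))
for P,q in((S,[.5829,.1137]),(T,[.5789,.1157])):
    v,u=np.nonzero(P["depth"]>0)
    s=cv2.undistortPoints(np.c_[u,v].astype(float)[:,None],P["camera_matrix"],np.array([P["k1"],0,0,0.]))[:,0]
    X=(np.c_[s,np.ones(len(s))]*P["depth"][v,u][:,None]-P["t"])@np.array(P["R"])
    for nm,lo,hi,c,r in (("cap",.19,.206,[.52,.125],.035),("grip",.235,.25,[.6,.24],.07)):
        m=(X[:,2]>lo)&(X[:,2]<hi)&(np.hypot(X[:,0]-c[0],X[:,1]-c[1])<r);Q=X[m].astype(np.float32)
        if m.sum(): k=cv2.minEnclosingCircle(Q[:,:2].copy());print(nm,m.sum(),np.median(Q[:,2]),k,R.T@(np.array(k[0])-q))
a=cv2.resize(T["img"][150:300,170:370],(800,600),interpolation=cv2.INTER_CUBIC);cv2.imwrite("pics/i1.png",a[:,:,::-1])
E
```

```text
time: 18.7
eef_pos: [0.6036, 0.467, 0.2895]
ee_rot: [179.9, -0.2, 97.7]
ft_force: [0.3, 0.2, -0.3]
width: 0.0401
finger_force: 0.0
[{'uv': [258.9, 228.0], 'conf': 0.7}] rack [-0.0168  0.0155]
start tip [-0.018   0.0558]
cap 203 0.19809397 ((0.5166700482368469, 0.12507414817810059), 0.02384207770228386) [-0.0642  0.0197]
grip 49 0.24068463 ((0.6029528975486755, 0.2696482539176941), 0.008570941165089607) [0.0398 0.1521]
cap 383 0.19858661 ((0.5146185755729675, 0.12516209483146667), 0.021141935139894485) [-0.0625  0.0176]
grip 59 0.2415263 ((0.6001805663108826, 0.27314701676368713), 0.007996812462806702) [0.0412 0.1534]
```

View pics/i1.png

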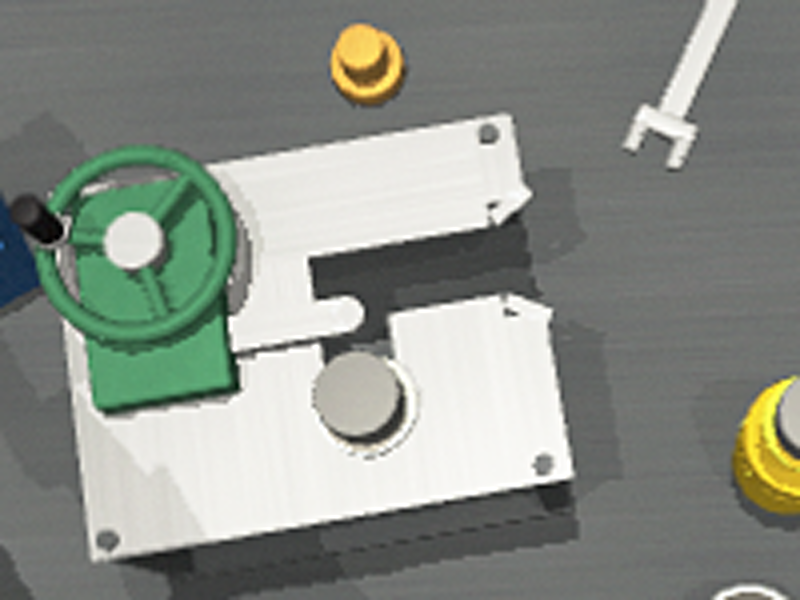

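The top view agrees. The bar tip at i1 (362,312) lies across the branch behind the collar, 46 mm from its start, which matches the 4.6 rad turned up to the stop. The cap at i1 (358,395) sits in the pocket and its top is at 198 mm. The arm is clear, so I hand in.

```bash
python3 -c "
from bench import ctrl
print(ctrl.finish_job())"
```

```text
the job is handed in; nothing more can be done
None
```

The bottle hangs straight by its collar in the rack's blind end, the handwheel is wound to its stop with the locking bar home behind the bottle, and the job was handed in at about 19 s; no verdict came back. I inferred the end position from the force at the stop and 46 mm of measured bar travel, since the handwheel angle itself can't be read.

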